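# Click the heel-plate tub's lid shut

## Task

The push-on lid of the tub of heel plates is not closed, its rim stands up on all four sides: with the fingertips press the rim down all the way round until every one of the four sections has gone fully home and clicked shut. Do not lift, tip or slide the tub, leave the tin, jar, shoe and brush alone, and take the hand away when the lid is closed.

Things in the scene. Friction and masses are not known exactly. Their poses are not given: they have to be found in the camera images.
- tub: Loose 1.5 kg plastic tub of heel plates, 184 x 134 x 70 mm high, black, with a lid 192 x 142 mm. Origin: centre of the underside; z up, x along the long side. Fixed black middle panel of the lid: 74 to 76 mm above the bench. Around it the rim: four straight grey sections, one per side, 18 mm wide; tops 87 mm above the bench at joint value 0, 78 mm when clicked shut.
- rim_a (a joint): Lid rim section A (long side on the tub's +y side, 190 mm long): stands proud of the lid at 0 and slides straight down to 0.009 m (fully home, clicked shut, against a hard stop). A tight fit: it takes about 9 N all the way, wherever along its length it is pressed, and it stays where it is left, so a half-pressed section stays half open. Starts between 0 and 0.005. Value in m.
- rim_a_top (a point): Middle of the top face of rim section A (it moves with the section), (0, 62) mm from the tub's centre along the tub's x and y.
- rim_b (a joint): Lid rim section B (long side on the tub's -y side, 190 mm long): stands proud of the lid at 0 and slides straight down to 0.009 m (fully home, clicked shut, against a hard stop). A tight fit: it takes about 9 N all the way, wherever along its length it is pressed, and it stays where it is left, so a half-pressed section stays half open. Starts between 0 and 0.005. Value in m.
- rim_b_top (a point): Middle of the top face of rim section B (it moves with the section), (0, -62) mm from the tub's centre along the tub's x and y.
- rim_c (a joint): Lid rim section C (short end on the tub's +x side, 103 mm long): stands proud of the lid at 0 and slides straight down to 0.009 m (fully home, clicked shut, against a hard stop). A tight fit: it takes about 9 N all the way, wherever along its length it is pressed, and it stays where it is left, so a half-pressed section stays half open. Starts between 0 and 0.005. Value in m.
- rim_c_top (a point): Middle of the top face of rim section C (it moves with the section), (87, 0) mm from the tub's centre along the tub's x and y.
- rim_d (a joint): Lid rim section D (short end on the tub's -x side, 103 mm long): stands proud of the lid at 0 and slides straight down to 0.009 m (fully home, clicked shut, against a hard stop). A tight fit: it takes about 9 N all the way, wherever along its length it is pressed, and it stays where it is left, so a half-pressed section stays half open. Starts between 0 and 0.005. Value in m.
- rim_d_top (a point): Middle of the top face of rim section D (it moves with the section), (-87, 0) mm from the tub's centre along the tub's x and y.
- tin: Bystander: round shut metal polish tin, 104 mm across, 38 mm high, loose on the bench; origin at the centre of its underside.
- jar: Bystander: amber glass jar with a black cap, 68 mm across, 85 mm high, loose; origin at the centre of its underside.
- shoe: Bystander: black leather shoe with a wooden last in it, 300 mm long, 104 mm wide, 108 mm high, loose, standing on its sole; origin under its middle, x towards the toe.
- brush: Bystander: wooden-handled brush lying on the bench, about 200 mm long, loose; origin under its middle, x along it.
There are look-alikes about, which are no part of the job. What is shaped like the tub but green is not meant.

How it is judged:
At the end, for the whole second after the job is handed in: All four rim sections are clicked shut (each pressed at least 7.5 of its 9 mm), the tub stands level and still within 40 mm of where it began, and tin, jar, shoe and brush are within 30 mm of where they began (value of joint each of rim_a, rim_b, rim_c, rim_d above 0.0075 m and distance of tub from where it was at the start of the episode below 0.04 m and angle between tub's own z axis and vertical below 0.05 rad and linear speed of tub below 0.01 m/s and distance of each of tin, jar, shoe, brush from where it was at the start of the episode below 0.03 m); the robot touches nothing.
It fails at once if the tub is lifted (more than 10 mm) or tipped (more than 0.15 rad) (height (world z) of tub above 0.01 m or angle between tub's own z axis and vertical above 0.15 rad).
It fails at once if the tub is pushed or carried more than 40 mm away (distance of tub from where it was at the start of the episode above 0.04 m).
It fails at once if the tin, jar, shoe or brush is moved more than 30 mm (distance of any of tin, jar, shoe, brush from where it was at the start of the episode above 0.03 m).
It also fails if it takes over 42 s, if anything falls off the work surface, if the arm or the gripper's body presses on something with over 40 N, if the wrist force passes 120 N, or if a joint passes its speed limit or range.

## Robot

A 6-joint arm with a two-finger parallel gripper is mounted at the origin on the work surface. World frame = base frame: x ahead of the robot, y to its left, z up, the work surface at z = 0. Lengths are in m, angles in rad, forces in N, time in s.
With the tool pointing down it reaches from about 0.375 to 0.925 m from the base axis. Payload 5.7 kg.
Tool frame: the origin (TCP) lies on the mounting face of the last link; the fingertips stand 173 mm ahead of it and the grasp point (between the pads) lies 155 mm ahead of it; x points along the fingers, z is the direction in which the jaws open and shut, and the axes are right-handed (so a half turn about x gives the same grasp; the last joint's range is limited). The gripper opens to 85 mm and grips with 20 to 120 N. Pads are 22 mm wide; open, the fingers measure 114 mm over their backs; the gripper's body (76 mm by 85 mm) begins 54 mm behind the grasp point. The pads swing forward as they close: fully open they stand 13 mm farther back than shut.
Start: joints at [1.14, 0.359, 1.51, -0, 1.272, -0.115], TCP at [0.186, 0.57, 0.405] pointing down, gripper open.
Joint ranges: [-2.97, 2.97], [-1.01, 2.36], [0.21, 2.38], [-0.96, 4.11], [0.2, 2.71], [-2.98, 2.98]. Speed limits (rad/s): [2.39, 2.39, 3.14, 3.14, 3.14, 3.14].

## Interface

Orientations are given as a unit quaternion [w, x, y, z].
In Python, from workcell import r gives the robot as it stands.
- The arm moves only by the tool jog_arm, never from a script. Its argument "rows" is a list of rows, each a list of 3 entries, a list of its own where there are three numbers: the closure, from -1 (fully open) to 1 (shut), so that 0 is half open, then the shift along the tool's x, y, z in mm, then the turn, a rotation vector about the tool's x, y, z in degrees. A call has 1 to 20 rows; each row shifts and turns the commanded pose from where the row before left it, along the tool's axes as they then stand; what a row does not reach is not made up. A row lasts 1/10 s, in which the tool goes at most 50 mm and 8.59 degrees, less where a joint would pass 70% of its speed; a pose out of reach is approached as far as the arm can. A call with a gripper value outside its range is refused whole. The fingers move at their own pace and stop on an object; "grip_force" is the grip in N (left out, the last holds). Time passes only in rows, so rows that do not move let the fingers close. It gives the time, the measured TCP pose, the force and the opening at its end, in the units of the state.
- r.state(): the state, without advancing time (a new reading comes with each control period).
- r.capture(name): name is "scene" or "top" or "wrist"; returns (picture, depth): 384x512x3 uint8, red, green, blue; 384x512 float32, m along the optical axis (not along the pixel's ray), 0 where there is no reading.
- r.camera_info(name): a dict with "intrinsics" (3x3 intrinsics, pixels), "k1" (the pictures are not rectified: a ray, as slopes to the right and down, at radius r is drawn at 1 + k1 r^2 times it, then the intrinsics apply), "world_from_camera" (4x4, takes a point from camera to world coordinates); the wrist camera has in their place "T_tool_cam" (4x4, takes a point from camera to tool coordinates, whose origin is the TCP and whose axes are the tool frame's). Camera axes: x right, y up, looking along -z (the intrinsics and any distortion apply to the point x, -y, -z); pixel columns grow to the right and rows downward; lengths in m; the calibration is good to about 2 mm. A picture is of the moment at which its call begins: read the wrist's pose just before it. camera_info takes no time and is no camera call.
- r.close_job(): hands the job in, once; it reports no verdict.
The state is a dict: "t": time; "joint_positions": joint angles; "dq": joint speeds; "joint_torque": joint torques, N m; "eef_pos": TCP position; "eef_rot": TCP orientation; "ft_force": force on the tool from outside, world axes, zero at the start; "ft_torque": the same for the moment, N m; "finger_gap": finger opening in m.
Only numpy, scipy, OpenCV 4.12 (cv2) and the standard library are available. Lean on these libraries where they do the work, as an engineer would, in place of code of your own. Each camera call takes 0.05 s, during which the arm holds its last target.

## Working session

There is one attempt and no reset: what is moved stays moved. The work goes in short steps, Python scripts to look and compute and a tool call to move; the robot and the scene stay as the last step left them, time stands still between calls to the robot, and variables do not carry over. Pictures are saved under pics/ and viewed, and the job is handed in when it is done.

Besides the shell and the picture viewer there is one more tool, called after "Emit:" in YAML: its name, and indented under it one key for each argument. jog_arm: Moves the arm, as the interface text tells. Its arguments: {"type":"object","properties":{"rows":{"type":"array","items":{"type":"array"}},"grip_force":{"type":"number"}},"required":["rows"]}

```bash
mkdir -p pics; ls; python3 - <<'E'
from workcell import r
import cv2,numpy as np
np.set_printoptions(precision=4,suppress=True)
s=r.state();print(s)
for n in ("scene","top"):
    p,d=r.capture(n); cv2.imwrite(f"pics/{n}0.png",p[:,:,::-1]); np.save(f"pics/{n}0.npy",d); print(n,r.camera_info(n))
print(r.camera_info("wrist"))
E
```

```text
pics
{'t': 0.0, 'joint_positions': array([ 1.1399,  0.3595,  1.5114,  0.    ,  1.2725, -0.1151]), 'dq': array([-0.0011,  0.0008, -0.0001, -0.0013, -0.0019, -0.0015]), 'joint_torque': array([ -0.0025, -52.7603, -27.8617,  -0.0003,   0.0134,  -0.    ]), 'eef_pos': array([0.1862, 0.57  , 0.4039]), 'eef_rot': array([ 0.5718, -0.4155,  0.573 ,  0.4148]), 'ft_force': array([-0.3908, -0.2512,  0.6649]), 'ft_torque': array([-0.0209, -0.0126,  0.038 ]), 'finger_gap': 0.08550280063331848}
scene {'intrinsics': array([[464.0012,   0.    , 261.0001],
       [  0.    , 464.0012, 191.2837],
       [  0.    ,   0.    ,   1.    ]]), 'k1': -0.16512092188667368, 'world_from_camera': array([[-0.633 , -0.4938,  0.5963,  1.1461],
       [ 0.774 , -0.3895,  0.4992,  0.4935],
       [-0.0142,  0.7775,  0.6287,  0.6952],
       [ 0.    ,  0.    ,  0.    ,  1.    ]])}
top {'intrinsics': array([[354.7999,   0.    , 255.8931],
       [  0.    , 354.7999, 190.0684],
       [  0.    ,   0.    ,   1.    ]]), 'k1': -0.026870248260637122, 'world_from_camera': array([[-0.0206,  0.9865, -0.1625,  0.388 ],
       [-0.9998, -0.0201,  0.0049, -0.0113],
       [ 0.0015,  0.1625,  0.9867,  0.9536],
       [ 0.    ,  0.    ,  0.    ,  1.    ]])}
{'intrinsics': array([[308.0153,   0.    , 255.7103],
       [  0.    , 308.0153, 195.1923],
       [  0.    ,   0.    ,   1.    ]]), 'k1': -0.07046067626659092, 'T_tool_cam': array([[-0.    ,  0.2792, -0.9602,  0.0317],
       [-0.0004,  0.9602,  0.2792,  0.0718],
       [ 1.    ,  0.0004,  0.0001,  0.    ],
       [ 0.    ,  0.    ,  0.    ,  1.    ]])}
```

View pics/scene0.png

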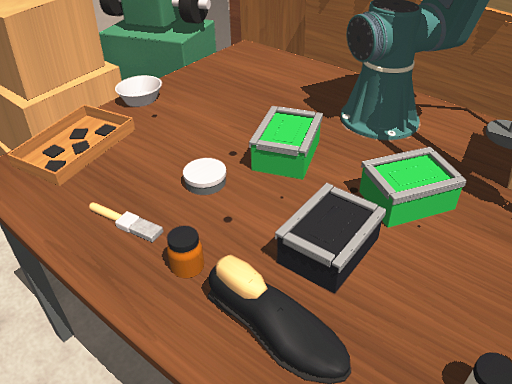

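View pics/top0.png

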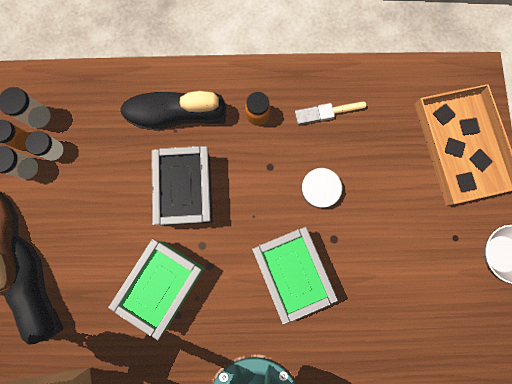

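The black tub is at about (182,185) in top and (332,232) in scene. I'll enlarge both crops.

```bash
python3 - <<'E'
import cv2
a=cv2.imread("pics/top0.png")[135:240,140:225]; cv2.imwrite("pics/topc.png",cv2.resize(a,None,fx=5.6,fy=5.6,interpolation=cv2.INTER_CUBIC))
a=cv2.imread("pics/scene0.png")[175:295,265:395]; cv2.imwrite("pics/scenec.png",cv2.resize(a,None,fx=5,fy=5,interpolation=cv2.INTER_CUBIC))
E
```

```text
(no output)
```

View pics/topc.png

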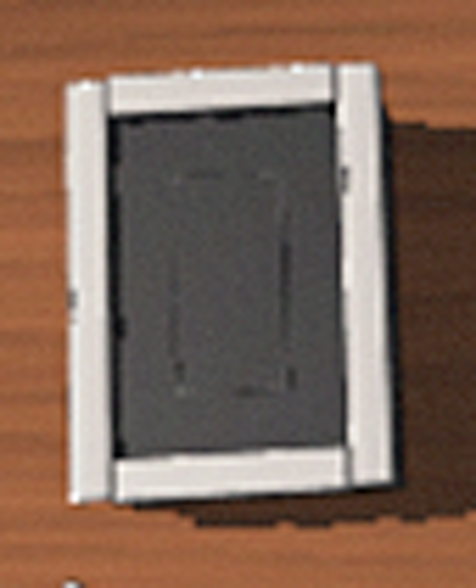

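View pics/scenec.png

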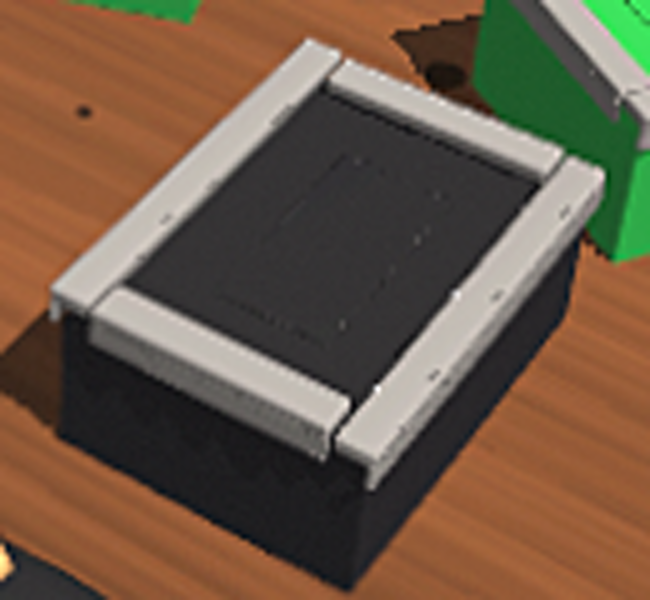

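```bash
cat > h.py <<'E'
import numpy as np,cv2
from workcell import r
def ray(uv,info,T):
    n=cv2.undistortPoints(np.array(uv,float).reshape(-1,1,2),info["intrinsics"],np.array([info["k1"],0,0,0]))[:,0]
    d=np.c_[n[:,0],-n[:,1],-np.ones(len(n))]
    return T[:3,3],d@T[:3,:3].T,d
def tri(c1,d1,c2,d2):
    A=np.c_[d1,-d2]; x=np.linalg.lstsq(A,c2-c1,rcond=None)[0]
    p,q=c1+d1*x[0],c2+d2*x[1]; return (p+q)/2,np.linalg.norm(p-q)
E
python3 - <<'E'
from h import *
np.set_printoptions(precision=4,suppress=True)
f=lambda c,s,o:(np.array(c)+.5)/s-.5+np.array(o)
tc=f([(67,85),(380,65),(395,484),(72,501)],5.6,(140,135))
sc=f([(370,466),(52,292),(312,40),(603,172)],5,(265,175))
it,is_=r.camera_info("top"),r.camera_info("scene")
ct,dt,_=ray(tc,it,it["world_from_camera"]); cs,ds,_=ray(sc,is_,is_["world_from_camera"])
P=[]
for a,b in zip(dt,ds):
    p,e=tri(ct,a,cs,b);P.append(p);print(p,e)
P=np.array(P);print("c",P.mean(0), np.degrees(np.arctan2(*(P[0]-P[3]+P[1]-P[2])[1::-1])))
print(np.linalg.norm(P-np.roll(P,1,0),axis=1))
# plane 0.083 intersection from top
for c,d in ((ct,dt),(cs,ds)):
    q=c+d*((.085-c[2])/d[:,2])[:,None];print(q,q.mean(0))
# depth based heights of rim pieces, top cam
for n,info,pts in (("top",it,f([(88,290),(365,290),(220,90),(230,475),(230,290)],5.6,(140,135))),("scene",is_,f([(470,320),(185,165),(225,350),(450,110),(330,230)],5,(265,175)))):
    D=np.load(f"pics/{n}0.npy")
    T=info["world_from_camera"]
    c,d,_=ray(pts,info,T)
    for (u,v),dd in zip(pts.round().astype(int),d):
        print(n,c+dd*np.median(D[v-1:v+2,u-1:u+2]))
E
```

```text
[0.6422 0.2479 0.0785] 0.001591579141622074
[0.6463 0.1062 0.0824] 0.002348919725328727
[0.456  0.0993 0.0834] 0.0025619061731014334
[0.4524 0.2398 0.0816] 0.0010551879766277964
c [0.5492 0.1733 0.0815] 2.253417119338019
[0.19   0.1418 0.1904 0.1406]
[[0.6399 0.2467 0.085 ]
 [0.6462 0.1049 0.085 ]
 [0.4566 0.098  0.085 ]
 [0.4519 0.2393 0.085 ]] [0.5487 0.1722 0.085 ]
[[0.6479 0.2498 0.085 ]
 [0.6479 0.1089 0.085 ]
 [0.457  0.1013 0.085 ]
 [0.4567 0.2409 0.085 ]] [0.5524 0.1752 0.085 ]
top [0.5459 0.2353 0.0826]
top [0.5423 0.1109 0.0883]
top [0.6354 0.1767 0.0873]
top [0.4621 0.1706 0.0835]
top [0.5458 0.1733 0.0758]
scene [0.5617 0.2401 0.0834]
scene [0.5595 0.1073 0.0873]
scene [0.634  0.1784 0.0867]
scene [0.4608 0.1719 0.0847]
scene [0.5444 0.1674 0.0753]
```

```bash
cat >> h.py <<'E'
from scipy.spatial.transform import Rotation as R
np.set_printoptions(precision=4,suppress=True)
def Rt(s): return R.from_quat(s["eef_rot"],scalar_first=True).as_matrix()
C=np.array([.549,.173]);yaw=np.radians(2.2)
def rim():
    c,s_=np.cos(yaw),np.sin(yaw);M=np.array([[c,-s_],[s_,c]])
    return {k:C+M@np.array(v)/1e3 for k,v in dict(a=(0,62),b=(0,-62),c=(87,0),d=(-87,0)).items()}
def togo(xyz):
    s=r.state();return 1e3*Rt(s).T@(np.array(xyz)-s["eef_pos"])
E
python3 - <<'E'
from h import *
s=r.state();print(Rt(s));print(rim())
M=Rt(s)
# target: tool x down, tool z along world -? report tilt & yaw
for k,p in rim().items(): print(k,togo([*p,.300]))
E
```

```text
[[-0.0007 -0.9505  0.3106]
 [-0.0015  0.3106  0.9505]
 [-1.      0.0002 -0.0017]]
{'a': array([0.5466, 0.235 ]), 'b': array([0.5514, 0.111 ]), 'c': array([0.6359, 0.1763]), 'd': array([0.4621, 0.1697])}
a [ 104.1648 -446.6795 -206.3982]
b [ 104.3473 -489.692  -322.6991]
c [ 104.1882 -549.784  -234.3706]
d [ 104.3238 -386.5874 -294.7266]
```

Emit:
jog_arm:
  rows:
    - [1,[0,-37,-18],[0,0,0]]
    - [1,[0,-37,-18],[0,0,0]]
    - [1,[0,-37,-18],[0,0,0]]
    - [1,[0,-37,-18],[0,0,0]]
    - [1,[0,-37,-18],[0,0,0]]
    - [1,[0,-37,-18],[0,0,0]]
    - [1,[0,-37,-18],[0,0,0]]
    - [1,[0,-37,-18],[0,0,0]]
    - [1,[0,-37,-18],[0,0,0]]
    - [1,[0,-37,-18],[0,0,0]]
    - [1,[0,-37,-16],[0,0,0]]
    - [1,[0,-37,-14],[0,0,0]]
    - [1,[0,0,0],[-7,0,0]]
    - [1,[0,0,0],[-7,0,0]]
    - [1,[0,0,0],[-6.3,0,0]]
    - [1,[0,0,0],[0,0,0]]
    - [1,[0,0,0],[0,0,0]]
    - [1,[0,0,0],[0,0,0]]

```text
t: 1.9
eef_pos: [0.543, 0.2329, 0.4045]
eef_rot: [0.491, -0.509, 0.491, 0.509]
ft_force: [-0.0, 1.1, 1.7]
finger_gap: -0.0006
```

```bash
python3 - <<'E'
from h import *
s=r.state();print(s["t"],s["eef_pos"],s["finger_gap"],s["ft_force"]);print(Rt(s))
np.save("pics/w1pose.npy",np.c_[Rt(s),s["eef_pos"]])
p,d=r.capture("wrist");cv2.imwrite("pics/w1.png",p[:,:,::-1]);np.save("pics/w1.npy",d)
for k,q in rim().items(): print(k,togo([*q,.270]))
E
```

```text
1.9 [0.543  0.2329 0.4045] -0.0005564051217907412 [-0.0328  1.0538  1.7113]
[[-0.0004 -0.9993 -0.0365]
 [-0.0002 -0.0365  0.9993]
 [-1.      0.0004 -0.0002]]
a [134.583   -3.6717   1.9249]
b [ 134.6033   -3.8346 -122.075 ]
c [134.573  -90.7531 -59.9608]
d [134.6133  83.2468 -60.1893]
```

View pics/w1.png

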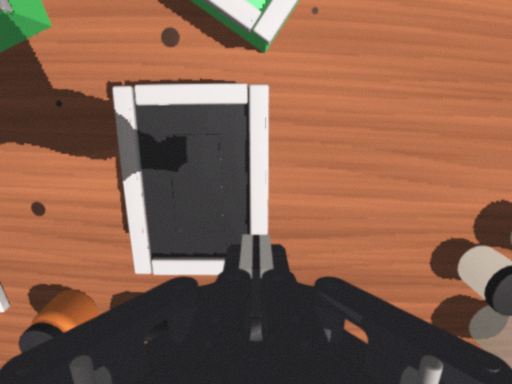

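Seen from the wrist, the black tub's lid has corners at (114,87), (268,85) and (137,274), with no obstruction. I'll cross-check these against the earlier estimate.

```bash
python3 - <<'E'
from h import *
m=np.load("pics/w1pose.npy");T=np.eye(4);T[:3]=m
i=r.camera_info("wrist");T=T@i["T_tool_cam"]
c,d,_=ray([(114,87),(268,85),(137,274),(268,160),(250,160)],i,T)
q=c+d*((.084-c[2])/d[:,2])[:,None];print(q)
print("centre",(q[1]+q[2])/2,"yaw",np.degrees(np.arctan2(*(q[2]-q[0])[1::-1])))
p,D=0,np.load("pics/w1.npy");print(D[160,259], c+ray([(259,160)],i,T)[1]*D[160,259],c+ray([(122,160)],i,T)[1]*D[160,122])
E
```

```text
[[0.4578 0.1015 0.084 ]
 [0.4525 0.2408 0.084 ]
 [0.6478 0.1094 0.084 ]
 [0.5201 0.2439 0.084 ]
 [0.5207 0.2269 0.084 ]]
centre [0.5501 0.1751 0.084 ] yaw 2.405179064492071
0.2918599 [[0.5205 0.2354 0.0833]] [[0.5243 0.1053 0.0865]]
```

Emit:
jog_arm:
  rows:
    - [1,[30,-2,1],[0,0,0]]
    - [1,[35,-2,2],[0,0,0]]
    - [1,[35,0,0],[0,0,0]]
    - [1,[20,0,0],[0,0,0]]
    - [1,[10,0,0],[0,0,0]]
    - [1,[0,0,0],[0,0,0]]
    - [1,[0,0,0],[0,0,0]]

```text
t: 2.65
eef_pos: [0.5476, 0.2361, 0.2756]
eef_rot: [-0.491, 0.51, -0.49, -0.509]
ft_force: [-0.1, 0.6, 0.1]
finger_gap: -0.0003
```

Emit:
jog_arm:
  rows:
    - [1,[3,0,0],[0,0,0]]
    - [1,[3,0,0],[0,0,0]]
    - [1,[3,0,0],[0,0,0]]
    - [1,[3,0,0],[0,0,0]]
    - [1,[3,0,0],[0,0,0]]
    - [1,[0,0,0],[0,0,0]]
    - [1,[0,0,0],[0,0,0]]

```text
t: 3.35
eef_pos: [0.547, 0.2359, 0.2595]
eef_rot: [0.49, -0.509, 0.49, 0.51]
ft_force: [0.3, 0.8, -0.2]
finger_gap: -0.0002
```

Emit:
jog_arm:
  rows:
    - [1,[2,0,0],[0,0,0]]
    - [1,[2,0,0],[0,0,0]]
    - [1,[1,0,0],[0,0,0]]
    - [1,[0,0,0],[0,0,0]]
    - [1,[0,0,0],[0,0,0]]

```text
t: 3.85
eef_pos: [0.5472, 0.236, 0.2553]
eef_rot: [-0.49, 0.51, -0.49, -0.509]
ft_force: [-0.6, -0.5, 5.4]
finger_gap: -0.0003
```

Emit:
jog_arm:
  rows:
    - [1,[1,0,0],[0,0,0]]
    - [1,[1,0,0],[0,0,0]]
    - [1,[1,0,0],[0,0,0]]
    - [1,[0,0,0],[0,0,0]]
    - [1,[0,0,0],[0,0,0]]

```text
t: 4.35
eef_pos: [0.5472, 0.236, 0.2525]
eef_rot: [-0.49, 0.51, -0.49, -0.509]
ft_force: [-2.2, -0.3, 7.7]
finger_gap: 0.0
```

Emit:
jog_arm:
  rows:
    - [1,[1,0,0],[0,0,0]]
    - [1,[1,0,0],[0,0,0]]
    - [1,[0,0,0],[0,0,0]]
    - [1,[0,0,0],[0,0,0]]

```text
t: 4.75
eef_pos: [0.5472, 0.2361, 0.2513]
eef_rot: [-0.491, 0.51, -0.49, -0.509]
ft_force: [-3.1, -0.8, 14.0]
finger_gap: -0.0001
```

Emit:
jog_arm:
  rows:
    - [1,[1,0,0],[0,0,0]]
    - [1,[0,0,0],[0,0,0]]
    - [1,[0,0,0],[0,0,0]]

```text
t: 5.05
eef_pos: [0.5471, 0.2361, 0.2511]
eef_rot: [-0.491, 0.51, -0.49, -0.509]
ft_force: [-5.1, -1.2, 21.6]
finger_gap: 0.0
```

A has stopped against its hard stop at 21 N, with the tip at 78 mm. On to B.

Emit:
jog_arm:
  rows:
    - [1,[-12,0,0],[0,0,0]]
    - [1,[-16,0,0],[0,0,0]]
    - [1,[0,0,-30],[0,0,0]]
    - [1,[0,0,-34],[0,0,0]]
    - [1,[0,0,-34],[0,0,0]]
    - [1,[0,0,-26],[0,0,0]]
    - [1,[0,0,0],[0,0,0]]
    - [1,[8,0,0],[0,0,0]]
    - [1,[5,0,0],[0,0,0]]
    - [1,[0,0,0],[0,0,0]]
    - [1,[0,0,0],[0,0,0]]

```text
t: 6.15
eef_pos: [0.5516, 0.1129, 0.2632]
eef_rot: [0.49, -0.51, 0.49, 0.51]
ft_force: [-0.0, 0.7, -0.2]
finger_gap: 0.0005
```

Emit:
jog_arm:
  rows:
    - [1,[2,0,0],[0,0,0]]
    - [1,[2,0,0],[0,0,0]]
    - [1,[1,0,0],[0,0,0]]
    - [1,[1,0,0],[0,0,0]]
    - [1,[1,0,0],[0,0,0]]
    - [1,[1,0,0],[0,0,0]]
    - [1,[1,0,0],[0,0,0]]
    - [1,[1,0,0],[0,0,0]]
    - [1,[0,0,0],[0,0,0]]
    - [1,[0,0,0],[0,0,0]]

```text
t: 7.15
eef_pos: [0.5519, 0.1123, 0.2545]
eef_rot: [-0.491, 0.51, -0.49, -0.509]
ft_force: [-2.0, 1.3, 7.2]
finger_gap: 0.0
```

Emit:
jog_arm:
  rows:
    - [1,[1,0,0],[0,0,0]]
    - [1,[1,0,0],[0,0,0]]
    - [1,[1,0,0],[0,0,0]]
    - [1,[1,0,0],[0,0,0]]
    - [1,[0,0,0],[0,0,0]]
    - [1,[0,0,0],[0,0,0]]

```text
t: 7.75
eef_pos: [0.5519, 0.1123, 0.2513]
eef_rot: [-0.491, 0.51, -0.49, -0.509]
ft_force: [-3.3, 0.7, 14.0]
finger_gap: -0.0003
```

Emit:
jog_arm:
  rows:
    - [1,[1,0,0],[0,0,0]]
    - [1,[0,0,0],[0,0,0]]
    - [1,[0,0,0],[0,0,0]]

```text
t: 8.05
eef_pos: [0.5519, 0.1123, 0.2511]
eef_rot: [-0.491, 0.51, -0.49, -0.509]
ft_force: [-6.0, 0.5, 22.8]
finger_gap: 0.0001
```

B is home. Next is C.

Emit:
jog_arm:
  rows:
    - [1,[-12,0,0],[0,0,0]]
    - [1,[-16,0,0],[0,0,0]]
    - [1,[0,-30,20],[0,0,0]]
    - [1,[0,-30,22],[0,0,0]]
    - [1,[0,-27,20],[0,0,0]]
    - [1,[0,0,0],[0,0,0]]
    - [1,[8,0,0],[0,0,0]]
    - [1,[5,0,0],[0,0,0]]
    - [1,[0,0,0],[0,0,0]]
    - [1,[0,0,0],[0,0,0]]

```text
t: 9.05
eef_pos: [0.6355, 0.1767, 0.2632]
eef_rot: [0.49, -0.509, 0.491, 0.51]
ft_force: [-0.1, -0.0, 0.0]
finger_gap: 0.0003
```

Emit:
jog_arm:
  rows:
    - [1,[2,0,0],[0,0,0]]
    - [1,[2,0,0],[0,0,0]]
    - [1,[1,0,0],[0,0,0]]
    - [1,[1,0,0],[0,0,0]]
    - [1,[1,0,0],[0,0,0]]
    - [1,[1,0,0],[0,0,0]]
    - [1,[1,0,0],[0,0,0]]
    - [1,[1,0,0],[0,0,0]]
    - [1,[0,0,0],[0,0,0]]
    - [1,[0,0,0],[0,0,0]]

```text
t: 10.05
eef_pos: [0.6364, 0.1772, 0.2549]
eef_rot: [-0.49, 0.51, -0.49, -0.509]
ft_force: [-2.5, -2.5, 7.5]
finger_gap: -0.0001
```

Emit:
jog_arm:
  rows:
    - [1,[1,0,0],[0,0,0]]
    - [1,[1,0,0],[0,0,0]]
    - [1,[1,0,0],[0,0,0]]
    - [1,[1,0,0],[0,0,0]]
    - [1,[0,0,0],[0,0,0]]
    - [1,[0,0,0],[0,0,0]]

```text
t: 10.65
eef_pos: [0.6364, 0.1772, 0.2513]
eef_rot: [-0.49, 0.51, -0.49, -0.509]
ft_force: [-4.1, -1.4, 9.6]
finger_gap: 0.0001
```

Emit:
jog_arm:
  rows:
    - [1,[1,0,0],[0,0,0]]
    - [1,[0,0,0],[0,0,0]]
    - [1,[0,0,0],[0,0,0]]

```text
t: 10.95
eef_pos: [0.6365, 0.1772, 0.2512]
eef_rot: [-0.491, 0.51, -0.49, -0.509]
ft_force: [-3.9, -2.3, 16.8]
finger_gap: -0.0002
```

C is at its stop. One more millimetre to confirm, then D, which is 174 mm back.

Emit:
jog_arm:
  rows:
    - [1,[1,0,0],[0,0,0]]
    - [1,[0,0,0],[0,0,0]]
    - [1,[0,0,0],[0,0,0]]

```text
t: 11.25
eef_pos: [0.6365, 0.1772, 0.251]
eef_rot: [-0.491, 0.51, -0.49, -0.509]
ft_force: [-6.9, -1.8, 22.0]
finger_gap: -0.0001
```

Emit:
jog_arm:
  rows:
    - [1,[-13,0,0],[0,0,0]]
    - [1,[-16,0,0],[0,0,0]]
    - [1,[0,34,0],[0,0,0]]
    - [1,[0,35,0],[0,0,0]]
    - [1,[0,35,0],[0,0,0]]
    - [1,[0,35,0],[0,0,0]]
    - [1,[0,35,0],[0,0,0]]
    - [1,[0,0,0],[0,0,0]]
    - [1,[8,0,0],[0,0,0]]
    - [1,[5,0,0],[0,0,0]]
    - [1,[0,0,0],[0,0,0]]
    - [1,[0,0,0],[0,0,0]]

```text
t: 12.45
eef_pos: [0.4634, 0.1706, 0.2633]
eef_rot: [-0.49, 0.509, -0.49, -0.509]
ft_force: [0.3, 0.6, 0.4]
finger_gap: 0.0001
```

Emit:
jog_arm:
  rows:
    - [1,[2,0,0],[0,0,0]]
    - [1,[2,0,0],[0,0,0]]
    - [1,[1,0,0],[0,0,0]]
    - [1,[1,0,0],[0,0,0]]
    - [1,[1,0,0],[0,0,0]]
    - [1,[1,0,0],[0,0,0]]
    - [1,[1,0,0],[0,0,0]]
    - [1,[1,0,0],[0,0,0]]
    - [1,[0,0,0],[0,0,0]]
    - [1,[0,0,0],[0,0,0]]

```text
t: 13.45
eef_pos: [0.4624, 0.1706, 0.2543]
eef_rot: [-0.49, 0.51, -0.49, -0.509]
ft_force: [-1.6, -0.5, 6.4]
finger_gap: -0.0003
```

Emit:
jog_arm:
  rows:
    - [1,[1,0,0],[0,0,0]]
    - [1,[1,0,0],[0,0,0]]
    - [1,[1,0,0],[0,0,0]]
    - [1,[1,0,0],[0,0,0]]
    - [1,[1,0,0],[0,0,0]]
    - [1,[0,0,0],[0,0,0]]
    - [1,[0,0,0],[0,0,0]]

```text
t: 14.15
eef_pos: [0.4623, 0.1707, 0.251]
eef_rot: [-0.49, 0.51, -0.49, -0.509]
ft_force: [-7.8, -1.6, 28.7]
finger_gap: 0.0003
```

Emit:
jog_arm:
  rows:
    - [1,[1,0,0],[0,0,0]]
    - [1,[0,0,0],[0,0,0]]
    - [1,[0,0,0],[0,0,0]]

```text
t: 14.45
eef_pos: [0.4622, 0.1707, 0.2508]
eef_rot: [-0.49, 0.51, -0.49, -0.509]
ft_force: [-9.7, -3.0, 38.8]
finger_gap: -0.0001
```

Emit:
jog_arm:
  rows:
    - [1,[-13,0,0],[0,0,0]]
    - [1,[-25,0,0],[0,0,0]]
    - [1,[-40,0,0],[0,0,0]]
    - [1,[-40,0,0],[0,0,0]]
    - [1,[-35,0,0],[0,0,0]]
    - [1,[0,0,0],[0,0,0]]
    - [1,[0,0,0],[0,0,0]]
    - [1,[0,0,0],[0,0,0]]

```text
t: 15.25
eef_pos: [0.4619, 0.1705, 0.3996]
eef_rot: [0.49, -0.509, 0.491, 0.51]
ft_force: [-0.3, 0.8, -0.3]
finger_gap: -0.0003
```

```bash
python3 - <<'E'
from h import *
for n in ("scene","top"):
    p,d=r.capture(n); cv2.imwrite(f"pics/{n}2.png",p[:,:,::-1]); np.save(f"pics/{n}2.npy",d)
s=r.state();m=np.c_[Rt(s),s["eef_pos"]];np.save("pics/w2pose.npy",m)
p,d=r.capture("wrist");cv2.imwrite("pics/w2.png",p[:,:,::-1]);np.save("pics/w2.npy",d)
f=lambda c,s,o:(np.array(c)+.5)/s-.5+np.array(o)
info=r.camera_info("scene");pts=f([(470,320),(185,165),(225,350),(450,110),(330,230)],5,(265,175))
D=np.load("pics/scene2.npy");c,d,_=ray(pts,info,info["world_from_camera"])
for (u,v),dd in zip(pts.round().astype(int),d): print(c+dd*np.median(D[v-1:v+2,u-1:u+2]))
a=cv2.imread("pics/scene2.png")[175:295,265:395]; cv2.imwrite("pics/scenec2.png",cv2.resize(a,None,fx=5,fy=5,interpolation=cv2.INTER_CUBIC))
E
```

```text
[0.5576 0.2383 0.079 ]
[ 0.475   0.0517 -0.0003]
[0.6237 0.172  0.0744]
[0.3668 0.1278 0.001 ]
[0.545  0.1677 0.0759]
```

View pics/scene2.png

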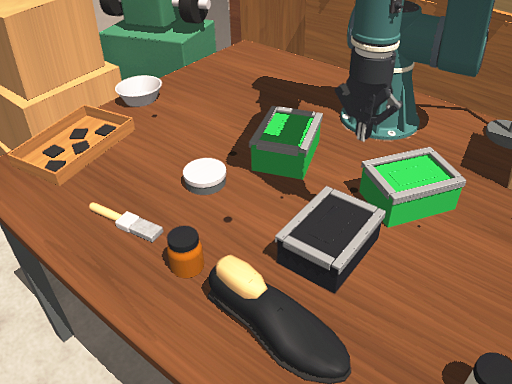

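View pics/scenec2.png

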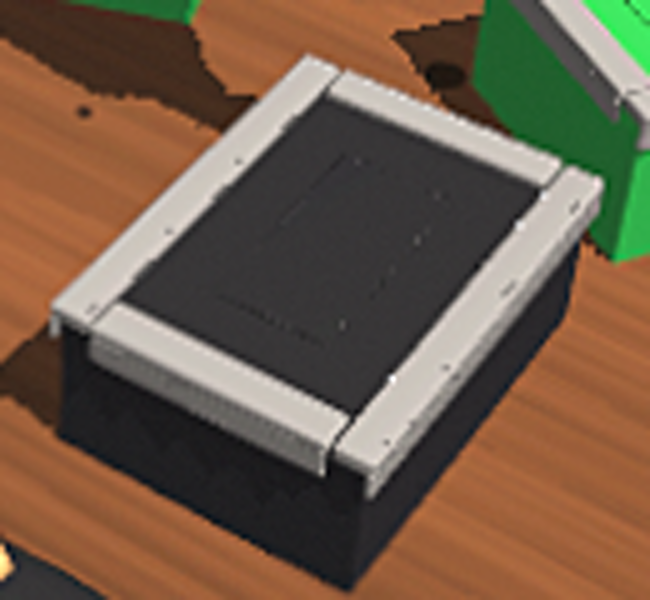

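View pics/w2.png

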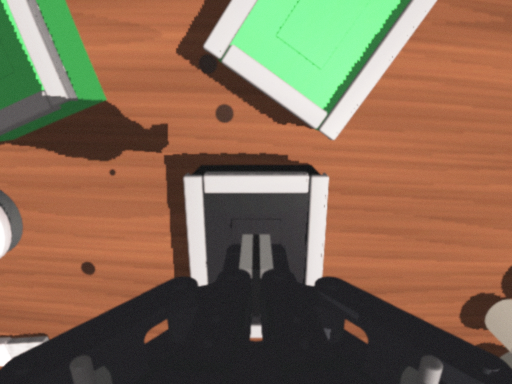

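```bash
python3 - <<'E'
from h import *
f=lambda c,s,o:(np.array(c)+.5)/s-.5+np.array(o)
info=r.camera_info("scene");D=np.load("pics/scene2.npy")
for n,cr in dict(A=[(480,335),(560,215),(385,440)],B=[(190,190),(270,95),(90,295)],C=[(220,360),(140,320),(300,395)],D=[(450,128),(370,95),(530,165)]).items():
    pts=f(cr,5,(265,175));c,d,_=ray(pts,info,info["world_from_camera"])
    print(n,[ (c+dd*np.median(D[v-1:v+2,u-1:u+2])).round(4).tolist() for (u,v),dd in zip(pts.round().astype(int),d)])
s=r.state();print(s["t"],s["ft_force"])
E
```

```text
A [[0.5591, 0.244, 0.0757], [0.4846, 0.2372, 0.0796], [0.6288, 0.2449, 0.0785]]
B [[0.5624, 0.1122, 0.0786], [0.4934, 0.1044, 0.0795], [0.634, 0.1165, 0.0775]]
C [[0.6325, 0.1756, 0.0785], [0.634, 0.1401, 0.0786], [0.6299, 0.2091, 0.0794]]
D [[0.462, 0.1736, 0.0767], [0.4653, 0.1364, 0.0776], [0.4622, 0.2116, 0.0769]]
15.4 [-0.3777 -0.8454 -0.411 ]
```

All four tops are at about 78 mm, the tub hasn't moved, and the hand is clear. Handing in.

```bash
python3 -c "
from workcell import r
print(r.close_job())"
```

```text
the job is handed in; nothing more can be done
None
```

The lid is closed and the job is handed in. With the fingers shut, I pressed the middle of each rim section (A, B, C, then D) straight down against its hard stop. I then raised the hand to 0.40 m (TCP height), clear of everything.

- **Travel:** each section slid at roughly 6 to 10 N, then stopped dead with the fingertips 78 mm above the bench. The force at the stop was 22 to 39 N, mostly downward, with at most about 10 N sideways.
- **Heights:** scene-camera depth put the four rim tops at 76 to 80 mm, down from 83 to 88 mm at the start. The shut height is 78 mm. One reading on A was low (75.7 mm), probably because that pixel was near the edge; A's other two readings were 78.5 and 79.6 mm.
- **Tub and other things:** before-and-after pictures showed no visible shift of the tub, tin, jar, shoe or brush. This was by eye, not measured. I took a last top picture but didn't look at it.
- **Time:** it was handed in at about 15.4 s of the 42 s allowed, with the hand touching nothing. `close_job` gives no verdict.

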